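# Lock off the test station with the C-hook

## Task

Lock off the isolator box that has the large eye: pick up the C-shaped locking hook by its black grip and feed its bent bar round through that upright eye, until the eye sits at the middle of the bend. Then set the hook down so that it lies flat on the bench with the bar still through the eye, and let go.

Things in the scene. Friction and masses are not known exactly. Their poses are not given: they have to be found in the camera images.
- hook_grip (a point): Centre of the black grip block of the loose C-hook (0.2 kg): 44 long (x), 24 wide (y), 50 mm tall (z, up). The hook lies flat on the bench. A 12 mm round steel bar leaves the block's +x end and bends at once in a level half circle, 60 mm radius, anticlockwise seen from above (towards +y). Bar centre line 19 mm below this point. A straight pin with a like grip is not wanted.
- hook_bend (a point): Middle of the C-hook's half circle, on the bar's centre line, 6 mm above the hook's flat underside; the bar runs along y here. Same axes as hook_grip. From hook_grip in these axes: this point (82, 60, -19) mm, centre of the half circle (22, 60, -19) mm, free tip (22, 120, -19) mm, pointing along -x.
- eye (a point): Centre of the opening of the large fixed upright steel eye, 25 mm above the bench. A closed arch of 8 mm round bar in its own x-z plane; one passes through it along its y. Opening 42 mm wide (x, 21 to each side), from 4 to 47 mm above the bench; top of the eye 55 mm. Its -x side, towards the robot, is open; the isolator box is on the +x side.
- isolator: The fixed low grey isolator box with its large eye; origin on the bench right under the eye's centre, same axes as the eye. Box 100 mm wide (y), 45 to 128 mm along +x, 59 mm tall with its switch handle. Flat steel foot under the eye: 4 mm thick, 50 mm wide (y), from x = -32 mm to the box. A like box with a much smaller eye (10 mm opening) is not wanted.

How it is judged:
By the outcome, as a careful person would: the job done as asked, in the order asked, and still so for the second after the job is handed in, with the robot touching nothing.
It also fails if it takes over 45 s, if anything falls off the work surface, if the arm or the gripper's body presses on something with over 40 N, if the wrist force passes 120 N, or if a joint passes its speed limit or range.

## Robot

A 7-joint arm with a two-finger parallel gripper is mounted at the origin on the work surface. World frame = base frame: x ahead of the robot, y to its left, z up, the work surface at z = 0. Lengths are in m, angles in rad, forces in N, time in s.
With the tool pointing down it reaches from about 0.4 to 0.9 m from the base axis. Payload 5.5 kg.
Tool frame: the origin (TCP) lies between the finger pads; the fingertips stand 11 mm ahead of it and the grasp point (between the pads) lies 8 mm behind it (ctrl.tcp_to_tips is the z of the fingertips in the tool frame, in m); z points along the fingers, y is the direction in which the jaws open and shut (so a half turn about z gives the same grasp; the last joint's range is limited). The gripper opens to 85 mm and grips with 20 to 120 N. Pads are 22 mm wide; open, the fingers measure 114 mm over their backs; the gripper's body (76 mm by 85 mm) begins 54 mm behind the grasp point. The pads swing forward as they close: fully open they stand 13 mm farther back than shut.
Start: joints at [1.607, 0.501, -0.427, 1.55, 0.221, 1.138, -0.21], TCP at [0.146, -0.633, 0.242] pointing down, gripper open.
Joint ranges: [-2.88, 2.88], [-0.31, 2.03], [-1.54, 1.56], [0.2, 2.42], [-1.41, 4.55], [0.19, 2.02], [-2.57, 2.57]. Speed limits (rad/s): [2.57, 2.57, 3.14, 3.14, 3.14, 3.14, 3.14].

## Interface

Orientations are given as a unit quaternion [w, x, y, z].
In Python, from workcell import ctrl, imaging gives the robot as it stands.
- The arm moves only by the tool play_rows, never from a script. Its argument "steps" is one flat list of numbers, 7 for each row, row after row: the opening, from 0 (shut) to 1 (fully open), then the shift along the tool's x, y, z in cm, then the turn, a rotation vector about the tool's x, y, z in degrees. A call has 1 to 8 rows; each row shifts and turns the commanded pose from where the row before left it, along the tool's axes as they then stand; what a row does not reach is not made up. A row lasts 1/8 s, in which the tool goes at most 62.5 mm and 10.7 degrees, less where a joint would pass 70% of its speed; a pose out of reach is approached as far as the arm can. A call is refused whole if a number of a shift passes 6.25 or a number of a turn 10.7, either way. A call with a gripper value outside its range is refused whole. The fingers move at their own pace and stop on an object; "force" is the grip in N (left out, the last holds). Time passes only in rows, so rows that do not move let the fingers close. It gives the time, the measured TCP pose, the force and the opening at its end, in the units of the state.
- ctrl.get_state(): the state, without advancing time (a new reading comes with each control period).
- imaging.get_image(name): name is "side" or "top"; returns a dict with "pixels" (420x560x3 uint8, red, green, blue), "z_map" (420x560 float32, m along the optical axis (not along the pixel's ray), 0 where there is no reading), "fx", "fy", "cx", "cy" (pixels), "dist" ([k1, k2, p1, p2, k3] as OpenCV has them; the pictures are not rectified), "R" (3x3) and "t" (3): a world point X has camera coordinates R X + t. Camera axes: x right, y down, z forward; pixel columns grow to the right and rows downward; lengths in m; the calibration is good to about 2 mm. A picture is of the moment at which its call begins.
- ctrl.finish_job(): hands the job in, once; it reports no verdict.
The state is a dict: "clock": time; "joint_pos": joint angles; "qd": joint speeds; "joint_efforts": joint torques, N m; "eef_pos": TCP position; "eef_rot": TCP orientation; "ft_force": force on the tool from outside, world axes, zero at the start; "wrist_torque": the same for the moment, N m; "width": finger opening in m.
Only numpy, scipy, OpenCV 4.12 (cv2) and the standard library are available. Lean on these libraries where they do the work, as an engineer would, in place of code of your own. Each camera call takes 0.05 s, during which the arm holds its last target. There are 200 camera calls.

## Working session

There is one attempt and no reset: what is moved stays moved. The work goes in short steps, Python scripts to look and compute and a tool call to move; the robot and the scene stay as the last step left them, time stands still between calls to the robot, and variables do not carry over. Pictures are saved under pics/ and viewed, about 8 in all and at most 12, crops included, and the job is handed in when it is done.

Besides the shell and the picture viewer there is one more tool, called after "Request:" as name(argument=value, ...) on one line, values as JSON. play_rows: Moves the arm, as the interface text tells. Its arguments: {"type":"object","properties":{"steps":{"type":"array"},"force":{"type":"number"}},"required":["steps"]}

```bash
mkdir -p pics; cat > h.py <<'E'
import numpy as np, cv2
from workcell import ctrl, imaging
def cam(n):
    im=imaging.get_image(n); im['K']=np.array([[im['fx'],0,im['cx']],[0,im['fy'],im['cy']],[0,0,1]]); im['D']=np.array(im['dist']);im['R']=np.array(im['R']);im['t']=np.array(im['t']); return im
def ray(im,uv,z):
    p=cv2.undistortPoints(np.array(uv,float).reshape(-1,1,2),im['K'],im['D']).reshape(-1,2)
    d=np.c_[p,np.ones(len(p))]@im['R']; c=-im['R'].T@im['t']
    return c+d*((z-c[2])/d[:,2])[:,None]
def cloud(im):
    v,u=np.mgrid[:420,:560]; p=cv2.undistortPoints(np.stack([u,v],-1).reshape(-1,1,2).astype(float),im['K'],im['D']).reshape(-1,2)
    z=im['z_map'].reshape(-1,1); return ((np.c_[p,np.ones(len(p))]*z-im['t'])@im['R']).reshape(420,560,3)
def proj(im,X):
    return cv2.projectPoints(np.array(X,float).reshape(-1,3),cv2.Rodrigues(im['R'])[0],im['t'],im['K'],im['D'])[0].reshape(-1,2)
def save(im,f): cv2.imwrite('pics/'+f,im['pixels'][:,:,::-1])
E
python3 - <<'E'
from h import *
for n in('top','side'):
    im=cam(n); save(im,n+'1.png'); print(n,-im['R'].T@im['t'],im['R'][2],im['fx'])
print(ctrl.get_state())
E
```

```text
top [0.40627487 0.00556664 0.75547562] [ 0.17212896 -0.04236576 -0.98416298] 443.43845726826606
side [0.46127317 0.61142078 0.48960179] [ 0.09645234 -0.81615459 -0.56972681] 431.84299909148524
{'clock': 0.1, 'joint_pos': array([ 1.607205  ,  0.5017656 , -0.42680574,  1.55134929,  0.22081599,
        1.13829549, -0.21031542]), 'qd': array([-0.00016931, -0.00366215, -0.00151982, -0.00224995, -0.00148409,
        0.00111967,  0.00013389]), 'joint_efforts': array([-1.11997628e-02, -5.70809340e+01, -5.83861470e+00, -2.81742203e+01,
        1.04881087e-02,  5.68324554e-03,  1.73736106e-05]), 'eef_pos': array([ 0.14597374, -0.63277465,  0.24135408]), 'eef_rot': array([-8.77380192e-04,  9.93575015e-01,  1.13172055e-01, -7.49638214e-05]), 'ft_force': array([-0.41515404, -0.23232679,  0.44878537]), 'wrist_torque': array([-0.01231971,  0.0386478 , -0.01415402]), 'width': 0.0854222834128862}
```

View pics/top1.png

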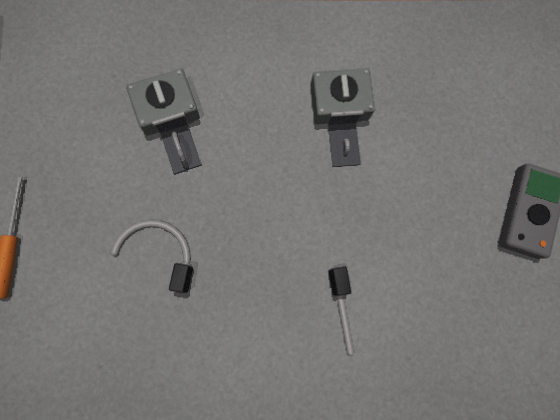

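View pics/side1.png

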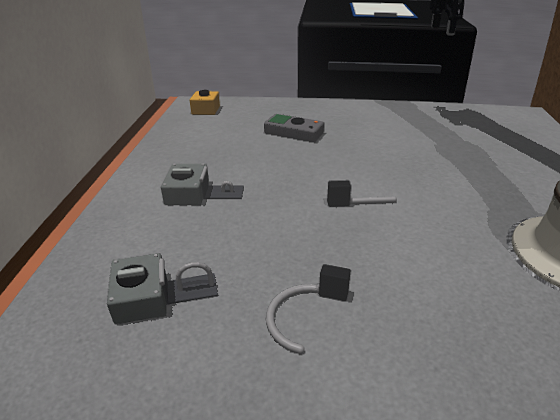

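The top view shows the hook grip at about (181,278), its bend at (152,222) and its tip at (115,253). The large eye is at (180,148) on the left box at (163,98). The side view agrees: eye (195,272), grip (335,282), tip (300,350).

```bash
python3 - <<'E'
from h import *
im=cam('top'); P=cloud(im); px=im['pixels'].astype(int); g=px.max(2)
def blob(m,c,r):
    M=np.zeros_like(g,bool); M[max(0,c[1]-r):c[1]+r,max(0,c[0]-r):c[0]+r]=1; return m&M
def rect(Q): 
    r=cv2.minAreaRect((Q[:,:2]*1000).astype(np.float32)); return [np.round(r[0],1),np.round(r[1],1),round(r[2],1)]
Z=P[:,:,2]
for nm,c in(('hook',(181,278)),('pin',(340,281))):
    m=blob((Z>.03)&(g<70),c,30); Q=P[m]; print(nm,len(Q),np.percentile(Q[:,2],[5,50,95]))
    t=Q[Q[:,2]>np.percentile(Q[:,2],95)-.006]; print(len(t),rect(t))
# bar
m=blob((g>115)&(Z>.004)&(Z<.03),(150,240),48); Q=P[m]; print('bar z',np.percentile(Q[:,2],[5,50,95]),len(Q))
v,u=np.nonzero(m); X=ray(im,np.c_[u,v],0.008)[:,:2]*1000
A=np.c_[2*X,np.ones(len(X))]; b=(X**2).sum(1)
for k in range(3):
    s=np.linalg.lstsq(A,b,rcond=None)[0]; R=np.sqrt(s[2]+s[:2]@s[:2]); d=abs(np.hypot(*(X-s[:2]).T)-R); k=d<8; A,b,X=A[k],b[k],X[k]
print('circle',s[:2],R,len(X))
cr=im['pixels']
# box top
m=blob((Z>.035)&(Z<.075),(163,100),38); Q=P[m]; h=np.median(Q[:,2]); print('box',h,rect(Q[abs(Q[:,2]-h)<.006]))
# eye points
m=blob((Z>.012)&(Z<.065),(182,152),25); Q=P[m]; Q=Q[Q[:,2]>.02]; print('eye',len(Q)); print(np.round(Q[::max(1,len(Q)//25)]*1000))
# foot
m=blob((g<75),(182,150),28); v,u=np.nonzero(m); X=ray(im,np.c_[u,v],.004); print('foot',rect(X))
big=cv2.resize(cr[60:310,90:240],None,fx=2.4,fy=2.4,interpolation=cv2.INTER_CUBIC)
s=cam('side'); big2=cv2.resize(s['pixels'][220:370,90:370],(430,230)); 
cv2.imwrite('pics/crop1.png',big[:,:,::-1])
E
```

```text
hook 467 [0.0400832  0.04944504 0.05157081]
428 [array([419.8,  72.5]), array([136.6,  42.7]), 78.6]
pin 459 [0.03886081 0.04930678 0.05161368]
412 [array([411.7, -67.8]), array([ 43. , 146.6]), 8.9]
bar z [0.0085295  0.01104218 0.01344297] 622
circle [465.54483438 183.37825209] 59.83764431149523 619
box 0.04607012243448965 [array([714.5, 156.9]), array([118.1, 100.9]), 18.3]
eye 188
[[684. 171.  31.]
 [687. 161.  24.]
 [685. 166.  24.]
 [685. 165.  21.]
 [668. 138.  46.]
 [674. 138.  25.]
 [663. 143.  45.]
 [659. 138.  54.]
 [658. 135.  51.]
 [654. 138.  52.]
 [652. 135.  53.]
 [649. 131.  56.]
 [647. 135.  52.]
 [645. 131.  54.]
 [642. 134.  53.]
 [641. 132.  51.]
 [639. 129.  50.]
 [636. 133.  49.]
 [635. 130.  48.]
 [633. 127.  48.]
 [630. 131.  47.]
 [629. 128.  44.]
 [628. 125.  42.]
 [625. 128.  40.]
 [624. 125.  38.]
 [626. 122.  27.]
 [622. 125.  28.]]
foot [array([657.2, 141. ]), array([95.1, 80.3]), 1.7]
```

View pics/crop1.png

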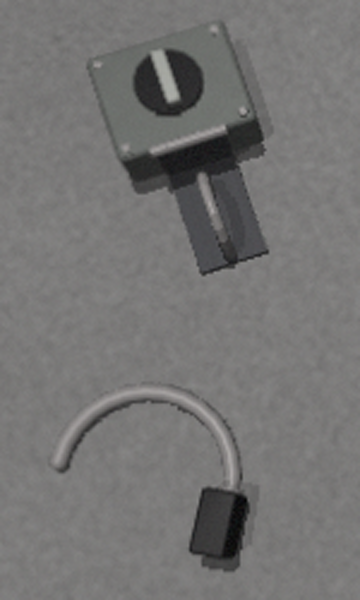

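```bash
python3 - <<'E'
from h import *
im=cam('top'); P=cloud(im); g=im['pixels'].astype(int).max(2); Z=P[:,:,2]
def comp(m,uv,it=0):
    m=m.astype(np.uint8)
    if it: m=cv2.morphologyEx(m,cv2.MORPH_OPEN,np.ones((it,it)))
    n,l=cv2.connectedComponents(m); k=l[uv[1],uv[0]]; print('lab',k); return l==k
def rect(Q):
    r=cv2.minAreaRect((Q[:,:2]*1000).astype(np.float32)); return np.round(r[0],1),np.round(r[1],1),round(r[2],1)
m=comp((Z>.045)&(g<75)&(Z<.056),(181,275),3); print('grip top',m.sum(),rect(P[m]),rect(ray(im,np.argwhere(m)[:,::-1],.05)))
m=comp((Z>.035)&(Z<.075),(150,115),5); Q=P[m]; h=np.median(Q[:,2]); Q=Q[abs(Q[:,2]-h)<.005]; print('box',h,rect(Q))
m=np.zeros_like(m); m[122:176,160:205]=1; m&=(Z>.02)&(Z<.06)&(g>75); Q=P[m]; 
ax=np.polyfit(Q[(Q[:,0]<.672)][:,0],Q[Q[:,0]<.672][:,1],1); print('eye line',ax,np.degrees(np.arctan(ax[0])))
Q=Q[Q[:,0]<.676]; c,s=np.cos(np.arctan(ax[0])),np.sin(np.arctan(ax[0])); q=Q[:,:2]@np.array([c,s]); 
T=Q[:,2]>.049; print('top mean',Q[T].mean(0), 'along min/max',q.min(),q.max(), 'along top',q[T].min(),q[T].max(),c,s)
m=np.zeros_like(m); m[130:176,160:205]=1; m&=(g<85)&(Z<.012); m=comp(m,(172,160),3); print('foot',rect(ray(im,np.argwhere(m)[:,::-1],.004)))
# side view, hook: grip & eye
im=cam('side'); P=cloud(im); g=im['pixels'].astype(int).max(2); Z=P[:,:,2]
m=comp((Z>.006)&(g<60)&(Z<.056),(335,282)); Q=P[m]; T=Q[Q[:,2]>.047]; print('side grip top',rect(T),'all',Q.min(0),Q.max(0))
m=np.zeros_like(m); m[255:300,172:220]=1; m&=(Z>.02)&(Z<.06)&(g>75); Q=P[m];Q=Q[Q[:,0]<.676]; T=Q[:,2]>.048; print('side eye top',Q[T].mean(0),'min',Q[:,:].min(0),Q.max(0),np.degrees(np.arctan(np.polyfit(Q[:,0],Q[:,1],1)[0])))
E
```

```text
lab 3
grip top 425 (array([431.1, 127.7]), array([23.9, 43. ]), 78.7) (array([431. , 127.2]), array([23.9, 42.8]), 78.7)
lab 2
box 0.046097875839645336 (array([729.5, 161.8]), array([ 86.5, 100.7]), 18.3)
eye line [ 0.3266166  -0.07821746] 18.08789748491281
top mean [0.64837569 0.13354854 0.05216823] along min/max 0.6323140145743058 0.6841128520231805 along top 0.6434644275142957 0.675810828236 0.95058133421199 0.3104756464648283
lab 1
foot (array([654.4, 137.6]), array([83.9, 53.2]), 17.5)
lab 16
side grip top (array([432.3, 128.1]), array([24.3, 42.4]), 81.3) all [0.40968982 0.114095   0.00615426] [0.45582624 0.14378609 0.0512284 ]
side eye top [0.65022735 0.13459207 0.05145585] min [0.62445604 0.12362605 0.02824367] [0.6759542  0.14480656 0.05561756] 19.333832958468804
```

Measurements, with their checks against the given sizes:
- **Grip:** (431.5, 127.5) mm, yaw −11.3°, size 24×43. The circle centre this predicts is within 1.4 mm of the fitted one, and the fitted radius is 59.8.
- **Eye:** about (648.5, 134.3) mm, yaw 18.2°. The foot and box agree.

I'll write a row helper next. The plan is to enter with the hook yawed −120° relative to the eye, then rotate about the circle centre.

```bash
cat >> h.py <<'E'
from scipy.spatial.transform import Rotation as Ro
def yawof(R): return np.degrees(np.arctan2(R[1,0],R[0,0]))
def down(y): return Ro.from_euler('z',y,degrees=True)*Ro.from_euler('x',180,degrees=True)
def cur():
    s=ctrl.get_state(); return np.array(s['eef_pos']),Ro.from_quat(np.roll(s['eef_rot'],-1))
def rows(p0,R0,wps,op):
    """wps: list of (p,yaw) poses, one per row"""
    for p,y in wps:
        R=down(y); d=R0.inv().apply(np.array(p)-p0)*100; w=(R0.inv()*R).as_rotvec(degrees=True)
        d=np.round(d,2); w=np.round(w,1); print(*([op]+list(d)+list(w)),sep=', ',end=',\n')
        p0=p0+R0.apply(d/100); R0=R0*Ro.from_rotvec(w,degrees=True)
    return p0,R0
def lin(p0,y0,p1,y1,n): return [(np.array(p0)+(np.array(p1)-p0)*k/n,y0+(y1-y0)*k/n) for k in range(1,n+1)]
E
python3 - <<'E'
from h import *
p,R=cur(); y=yawof(R.as_matrix()); print(y)
w=lin(p,y,[.48,-.30,.22],90,8); p,R=rows(p,R,w,1); print()
w=lin(p,90,[.4315,.1275,.17],168.7,8); p,R=rows(p,R,w,1)
E
```

```text
12.997411627687567
1, 5.0, -3.12, 0.28, -0.0, -0.0, -9.6,
1, 5.46, -2.24, 0.27, -0.0, -0.0, -9.7,
1, 5.75, -1.29, 0.28, -0.0, -0.0, -9.6,
1, 5.89, -0.31, 0.28, -0.0, -0.0, -9.6,
1, 5.85, 0.67, 0.27, -0.0, -0.0, -9.6,
1, 5.66, 1.64, 0.28, -0.0, -0.0, -9.7,
1, 5.31, 2.57, 0.28, -0.0, -0.0, -9.6,
1, 4.8, 3.42, 0.27, -0.0, -0.0, -9.6,

1, 5.34, -0.61, 0.63, 0.0, -0.0, -9.8,
1, 5.37, 0.32, 0.63, 0.0, -0.0, -9.9,
1, 5.24, 1.23, 0.63, 0.0, -0.0, -9.8,
1, 4.95, 2.1, 0.62, 0.0, -0.0, -9.9,
1, 4.51, 2.92, 0.63, 0.0, -0.0, -9.8,
1, 3.95, 3.65, 0.63, 0.0, -0.0, -9.8,
1, 3.27, 4.27, 0.63, 0.0, -0.0, -9.9,
1, 2.49, 4.77, 0.63, 0.0, -0.0, -9.8,
```

Request:
play_rows(steps=[1,5.0,-3.12,0.28,0,0,-9.6,1,5.46,-2.24,0.27,0,0,-9.7,1,5.75,-1.29,0.28,0,0,-9.6,1,5.89,-0.31,0.28,0,0,-9.6,1,5.85,0.67,0.27,0,0,-9.6,1,5.66,1.64,0.28,0,0,-9.7,1,5.31,2.57,0.28,0,0,-9.6,1,4.8,3.42,0.27,0,0,-9.6], force=70)

```text
clock: 1.3
eef_pos: [0.4811, -0.2991, 0.2204]
eef_rot: [0.0, 0.705, 0.709, -0.0]
ft_force: [0.6, -0.8, -0.3]
width: 0.0852
```

Request:
play_rows(steps=[1,5.34,-0.61,0.63,0,0,-9.8,1,5.37,0.32,0.63,0,0,-9.9,1,5.24,1.23,0.63,0,0,-9.8,1,4.95,2.1,0.62,0,0,-9.9,1,4.51,2.92,0.63,0,0,-9.8,1,3.95,3.65,0.63,0,0,-9.8,1,3.27,4.27,0.63,0,0,-9.9,1,2.49,4.77,0.63,0,0,-9.8])

```text
clock: 2.3
eef_pos: [0.4316, 0.1285, 0.17]
eef_rot: [0.001, 0.096, 0.995, -0.0]
ft_force: [0.6, 0.2, 0.1]
width: 0.0852
```

```bash
python3 - <<'E'
from h import *
p,R=cur(); y=yawof(R.as_matrix()); print(p,y,ctrl.get_state()['joint_pos'],ctrl.get_state()['clock'])
y%=360
p,R=rows(p,R,lin(p,y,[.4315,.1275,.09],168.7,3)+lin([.4315,.1275,.09],168.7,[.4315,.1275,.022],168.7,3),1)
E
```

```text
[0.43158442 0.12850677 0.16996728] 168.95853836478702 [ 0.65786352  0.48279919 -1.21785086  2.08609979  0.56340706  0.95648925
  0.51044083] 2.3
1, -0.0, -0.03, 2.67, -0.0, 0.1, 0.1,
1, -0.01, -0.04, 2.66, -0.0, -0.0, 0.1,
1, -0.0, -0.03, 2.67, -0.0, -0.0, 0.1,
1, -0.0, 0.0, 2.26, -0.0, -0.0, -0.0,
1, -0.0, 0.0, 2.27, -0.0, -0.0, -0.0,
1, -0.01, 0.0, 2.27, -0.0, -0.0, -0.0,
```

Request:
play_rows(steps=[1,0,-0.04,2.67,0,0,0.1,1,0,-0.04,2.67,0,0,0.1,1,0,-0.03,2.67,0,0,0.1,1,0,0,2.26,0,0,0,1,0,0,2.26,0,0,0,1,0,0,2.26,0,0,0,1,0,0,0,0,0,0,0,0,0,0,0,0,0], force=70)

```text
clock: 3.3
eef_pos: [0.4318, 0.1265, 0.0226]
eef_rot: [0.0, 0.101, 0.995, 0.0]
ft_force: [0.0, -0.3, -0.4]
width: 0.0701
```

Request:
play_rows(steps=[0,0,0,0,0,0,0,0,0,0,0,0,0,0,0,0,0,0,0,0,0,0,0,0,0,0,0,0,0,0,0,0,0,0,0,0,0,0,0,0,0,0])

```text
clock: 4.05
eef_pos: [0.432, 0.1263, 0.0227]
eef_rot: [0.001, 0.101, 0.995, 0.0]
ft_force: [-0.3, -1.3, 5.7]
width: 0.0233
```

Request:
play_rows(steps=[0,0,0,-1,0,0,0,0,0,0,-2,0,0,0,0,0,0,-2.5,0,0,0,0,0,0,-2.5,0,0,0,0,0,0,-1,0,0,0,0,0,0,0,0,0,0,0,0,0,0,0,0,0])

```text
clock: 4.92
eef_pos: [0.4308, 0.1257, 0.1113]
eef_rot: [-0.001, 0.101, 0.995, -0.0]
ft_force: [0.6, -0.4, -2.8]
width: 0.0234
```

```bash
python3 - <<'E'
from h import *
p,R=cur(); print(p,yawof(R.as_matrix()),ctrl.get_state()['width'],ctrl.get_state()['ft_force'])
a=cam('top');b=cam('side')
cv2.imwrite('pics/lift.png',np.hstack([cv2.resize(a['pixels'][60:330,60:330],(400,400)),cv2.resize(b['pixels'][120:390,100:370],(400,400))])[:,:,::-1])
E
```

```text
[0.43079874 0.12571844 0.11131834] 168.37921664626288 0.023369053219540806 [ 0.64104461 -0.35758672 -2.82559115]
```

View pics/lift.png

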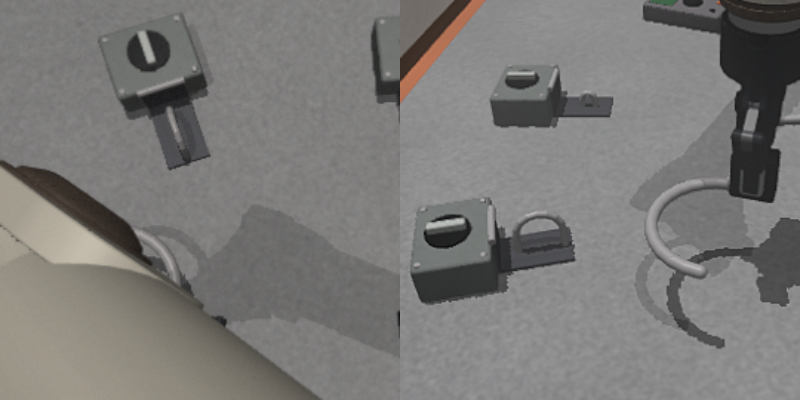

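The hook is held and lifted. In the side view the bar arcs from the grip to a tip at crop (700,271), which is image (303,303). The eye is clear of it. I'll measure the bar plane and circle centre in the hand from the side depth.

```bash
cat >> h.py <<'E'
def bar(lo,hi,box,thr=95):
    """bar surface points in side view within height lo..hi and pixel box -> fit plane + circle, in tool-yaw hook frame"""
    im=cam('side'); P=cloud(im); g=im['pixels'].max(2); m=np.zeros(g.shape,bool); m[box[1]:box[3],box[0]:box[2]]=1
    m&=(P[:,:,2]>lo)&(P[:,:,2]<hi)&(g>thr); Q=P[m]; return im,m,Q
def fit(Q):
    from scipy.optimize import least_squares
    # torus surface fit: centre (3), plane tilt (2), R=60, r=6
    def f(x):
        n=np.array([x[3],x[4],1]); n/=np.linalg.norm(n); d=Q*1000-x[:3]; h=d@n; rr=np.linalg.norm(d-np.outer(h,n),axis=1); return np.hypot(rr-60,h)-6
    c=Q.mean(0)*1000; s=least_squares(f,[*c,0,0],loss='soft_l1',f_scale=2); return s.x,np.abs(s.fun).mean()
E
python3 - <<'E'
from h import *
im,m,Q=bar(.06,.125,(255,235,325,310)); x,e=fit(Q); print(len(Q),x,e)
p,R=cur(); c,s=np.cos(np.radians(-11.6)),np.sin(np.radians(-11.6)); d=x[:2]-p[:2]*1000; print('hook frame centre rel TCP',c*d[0]+s*d[1],-s*d[0]+c*d[1],x[2]-p[2]*1000)
q=proj(im,[[x[0]/1000,x[1]/1000,x[2]/1000]]);print(q)
# expected if grip at TCP: (22,60, -16)
E
```

```text
875 [ 4.68038225e+02  1.81451433e+02  9.79382712e+01 -3.69579488e-02
 -8.24017614e-02] 1.5709129967731776
hook frame centre rel TCP 25.35340129054324 61.717222093092616 -13.40052342800881
[[310.45979376 269.63131765]]
```

```bash
cat >> h.py <<'E'
OFF=np.array([23,60.5])/1000; EYE=np.array([.6485,.1343]); EY=18.2
def tcp(rel,z,cx=-60,cy=0):
    """TCP pose for circle centre at eye frame (cx,cy) mm, hook yaw rel to eye"""
    r=lambda a:np.array([[np.cos(np.radians(a)),-np.sin(np.radians(a))],[np.sin(np.radians(a)),np.cos(np.radians(a))]])
    C=EYE+r(EY)@(np.array([cx,cy])/1000); q=C-r(EY+rel)@OFF; return np.r_[q,z],EY+rel+180
E
python3 - <<'E'
from h import *
p,R=cur(); y=yawof(R.as_matrix())%360
a,ya=tcp(-120,.125); print(a,ya)
p,R=rows(p,R,lin(p,y,a,ya,10),0); print()
b,_=tcp(-120,.044); p,R=rows(p,R,lin(a,ya,b,ya,4),0)
E
```

```text
[0.53698361 0.15044587 0.125     ] 78.2
0, -0.99, 0.45, -0.14, -0.0, -0.1, 9.0,
0, -0.91, 0.6, -0.13, -0.0, 0.0, 9.0,
0, -0.8, 0.74, -0.14, -0.0, 0.0, 9.1,
0, -0.68, 0.85, -0.14, -0.0, 0.0, 9.0,
0, -0.53, 0.95, -0.13, -0.0, 0.0, 9.0,
0, -0.38, 1.02, -0.14, 0.0, 0.0, 9.0,
0, -0.22, 1.07, -0.14, 0.0, 0.0, 9.0,
0, -0.04, 1.09, -0.13, 0.0, 0.0, 9.1,
0, 0.13, 1.08, -0.14, 0.0, 0.0, 9.0,
0, 0.29, 1.05, -0.14, 0.0, 0.0, 9.0,

0, 0.0, 0.0, 2.03, 0.0, 0.0, 0.0,
0, 0.0, 0.0, 2.02, 0.0, 0.0, 0.0,
0, 0.0, -0.0, 2.03, 0.0, 0.0, 0.0,
0, 0.01, -0.0, 2.02, 0.0, 0.0, 0.0,
```

Request:
play_rows(steps=[0,-0.99,0.45,-0.14,0,0,9,0,-0.91,0.6,-0.14,0,0,9,0,-0.8,0.74,-0.14,0,0,9,0,-0.68,0.85,-0.14,0,0,9,0,-0.53,0.95,-0.14,0,0,9,0,-0.38,1.02,-0.14,0,0,9,0,-0.22,1.07,-0.14,0,0,9,0,-0.04,1.09,-0.14,0,0,9.1])

```text
clock: 6.08
eef_pos: [0.5161, 0.146, 0.1225]
eef_rot: [-0.0, 0.669, 0.743, -0.0]
ft_force: [0.1, 0.3, -1.9]
width: 0.0231
```

Request:
play_rows(steps=[0,0.13,1.08,-0.14,0,0,9,0,0.29,1.05,-0.14,0,0,9,0,0,0,0,0,0,0,0,0,0,0,0,0,0])

```text
clock: 6.58
eef_pos: [0.5365, 0.1507, 0.1254]
eef_rot: [-0.0, 0.774, 0.633, -0.001]
ft_force: [0.1, -0.5, -2.6]
width: 0.0231
```

```bash
python3 - <<'E'
from h import *
p,R=cur(); print(p,yawof(R.as_matrix()),R.as_matrix()[2],ctrl.get_state()['joint_pos'],ctrl.get_state()['clock'])
b=cam('side');a=cam('top')
cv2.imwrite('pics/pre.png',np.hstack([cv2.resize(a['pixels'][60:330,60:330],(400,400)),cv2.resize(b['pixels'][120:390,60:330],(400,400))])[:,:,::-1])
print(tcp(-120,.125))
E
```

```text
[0.53653682 0.15070916 0.12536089] 78.49889882374382 [-6.12583939e-04 -1.45019622e-03 -9.99998761e-01] [ 0.20282633  0.54331158 -0.67335717  1.87471598  0.43291746  0.87536731
 -0.88544675] 6.575
(array([0.53698361, 0.15044587, 0.125     ]), 78.2)
```

View pics/pre.png

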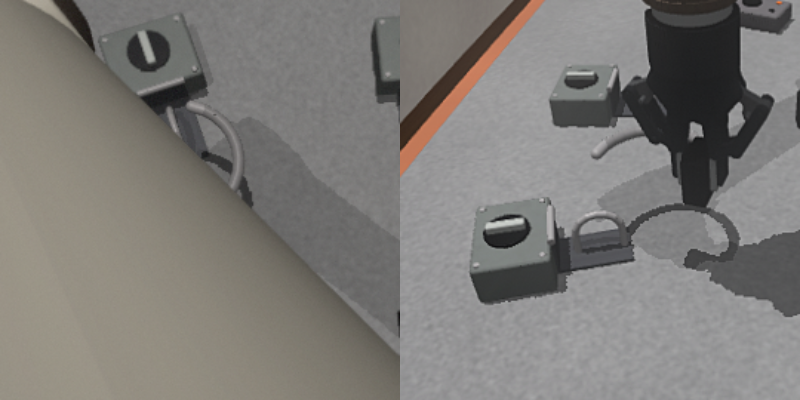

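In the top view the bar arc is visible, with its tip at crop (190,108), i.e. image (188,133), beside the eye. Before going down, I'll check where the tip and arc are in the eye frame.

```bash
python3 - <<'E'
from h import *
im=cam('top'); P=cloud(im); g=im['pixels'].max(2); m=np.zeros(g.shape,bool); m[120:200,175:235]=1; m&=(P[:,:,2]>.085)&(P[:,:,2]<.135)&(g>85)
Q=P[m]; c,s=np.cos(np.radians(EY)),np.sin(np.radians(EY)); D=(Q[:,:2]-EYE)@np.array([[c,-s],[s,c]])*1000
x,e=fit(Q); dc=(x[:2]/1000-EYE)@np.array([[c,-s],[s,c]])*1000
print(len(Q),'z top',np.percentile(Q[:,2],[5,50,95]),'y max',D[:,1].max(),'x at tip',D[D[:,1]>D[:,1].max()-4][:,0].mean(),'fit',x,e,'centre eye frame',dc)
tip=D[:,1]>D[:,1].max()-6; print('z tip',Q[tip,2].max(), 'z far', Q[D[:,1]<-50,2].max())
E
```

```text
544 z top [0.11005209 0.11333639 0.11533989] y max -21.93161954534894 x at tip -10.180366179460862 fit [ 6.10329247e+02  7.40954677e+01  1.13110033e+02  9.17682834e-03
 -5.72559921e-03] 25.376241238973655 centre eye frame [-55.06512641 -45.27056401]
z tip 0.11609073759061951 z far 0.11641031061562994
```

The tip is at eye frame (−10, −22) mm with the bar level at a top of 115 mm, as expected. It clears the eye plane by about 18 mm, so I'm going down and then sweeping.

Request:
play_rows(steps=[0,0,0,2.02,0,0,0,0,0,0,2.02,0,0,0,0,0,0,2.02,0,0,0,0,0,0,2.02,0,0,0,0,0,0,0,0,0,0,0,0,0,0,0,0,0])

```text
clock: 7.48
eef_pos: [0.5377, 0.151, 0.0453]
eef_rot: [-0.0, 0.775, 0.631, 0.0]
ft_force: [0.7, 0.7, -1.4]
width: 0.0233
```

```bash
python3 - <<'E'
from h import *
p,R=cur(); s=ctrl.get_state(); print(p,yawof(R.as_matrix()),s['ft_force'])
b=cam('side');a=cam('top')
cv2.imwrite('pics/pre2.png',np.hstack([cv2.resize(a['pixels'][90:225,110:245],(400,400)),cv2.resize(b['pixels'][220:355,130:265],(400,400))])[:,:,::-1])
p,R=rows(p,R,[tcp(r,.043) for r in np.arange(-112,1,8)],0)
E
```

```text
[0.53770984 0.15104401 0.04528957] 78.3162691716739 [ 0.71270117  0.74855201 -1.37285837]
0, -0.94, -0.32, 0.23, 0.0, -0.0, -7.9,
0, -0.86, -0.26, -0.0, 0.0, -0.0, -8.0,
0, -0.87, -0.26, -0.0, 0.0, -0.0, -8.0,
0, -0.86, -0.27, -0.0, 0.0, -0.0, -8.0,
0, -0.86, -0.26, -0.0, 0.0, -0.0, -8.0,
0, -0.87, -0.26, -0.0, 0.0, -0.0, -8.0,
0, -0.86, -0.26, -0.0, 0.0, -0.0, -8.0,
0, -0.87, -0.26, -0.0, 0.0, -0.0, -8.0,
0, -0.86, -0.26, -0.0, 0.0, -0.0, -8.0,
0, -0.87, -0.26, -0.0, 0.0, 0.0, -8.0,
0, -0.86, -0.27, -0.0, 0.0, 0.0, -8.0,
0, -0.86, -0.26, -0.0, 0.0, 0.0, -8.0,
0, -0.87, -0.26, -0.0, 0.0, 0.0, -8.0,
0, -0.86, -0.26, -0.0, 0.0, 0.0, -8.0,
0, -0.87, -0.26, -0.0, 0.0, 0.0, -8.0,
```

View pics/pre2.png

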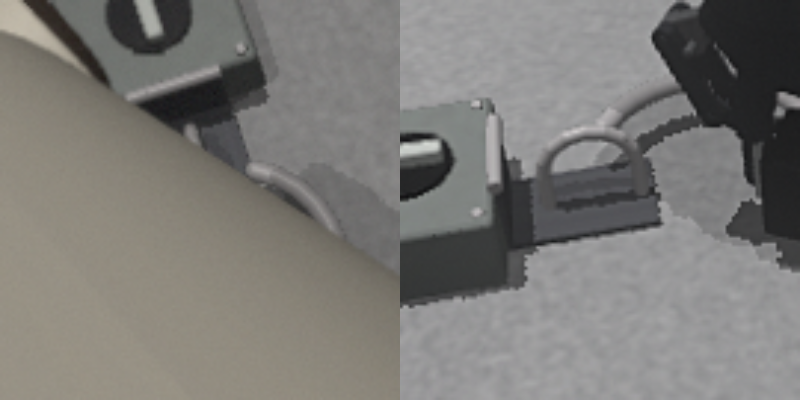

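In the side view (crop) the tip sits behind the eye's opening at about (605,155), between the legs at 543 and 645. I'll start the sweep and watch the force.

Request:
play_rows(steps=[0,-0.94,-0.32,0.2,0,0,-8,0,-0.87,-0.26,0,0,0,-8,0,-0.87,-0.26,0,0,0,-8,0,-0.87,-0.26,0,0,0,-8,0,-0.87,-0.26,0,0,0,-8,0,0,0,0,0,0,0])

```text
clock: 8.32
eef_pos: [0.528, 0.1054, 0.0438]
eef_rot: [0.001, 0.514, 0.858, 0.0]
ft_force: [0.3, -0.2, -2.8]
width: 0.0231
```

```bash
python3 - <<'E'
from h import *
p,R=cur(); s=ctrl.get_state(); print(p,yawof(R.as_matrix()),tcp(-80,.043),s['ft_force'],s['wrist_torque'])
b=cam('side');a=cam('top')
cv2.imwrite('pics/mid.png',np.hstack([cv2.resize(a['pixels'][90:225,110:245],(400,400)),cv2.resize(b['pixels'][220:355,130:265],(400,400))])[:,:,::-1])
E
```

```text
[0.52799809 0.10540058 0.04378879] 118.10039049607309 (array([0.52731415, 0.10724056, 0.043     ]), 118.2) [ 0.29021918 -0.24286517 -2.82169962] [ 0.02038845  0.04168557 -0.0027486 ]
```

View pics/mid.png

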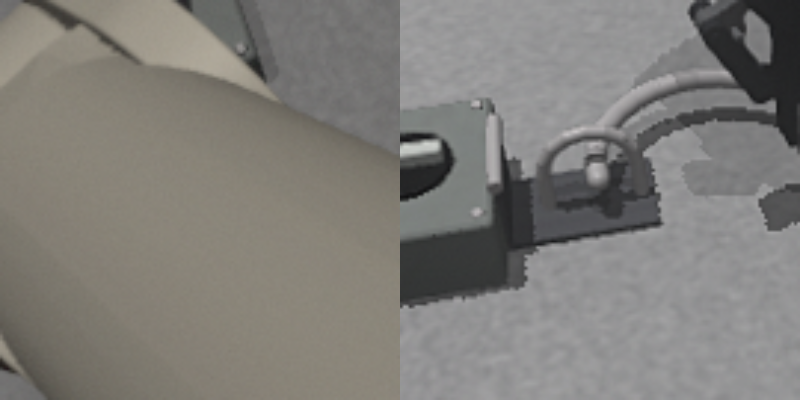

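The tip has come through the middle of the opening, at crop (598,172), with no contact force. I'll carry on with the sweep.

Request:
play_rows(steps=[0,-0.8,-0.26,0,0,0,-8,0,-0.8,-0.26,0,0,0,-8,0,-0.87,-0.26,0,0,0,-8,0,-0.87,-0.26,0,0,0,-8,0,-0.87,-0.26,0,0,0,-8,0,0,0,0,0,0,0])

```text
clock: 9.18
eef_pos: [0.5477, 0.0682, 0.0433]
eef_rot: [0.0, 0.19, 0.982, 0.0]
ft_force: [-0.1, -0.4, -3.1]
width: 0.0235
```

```bash
python3 - <<'E'
from h import *
p,R=cur(); s=ctrl.get_state(); print(p,yawof(R.as_matrix()),tcp(-40,.043),s['ft_force'],s['wrist_torque'])
p,R=rows(p,R,[tcp(r,.043) for r in np.arange(-32,1,8)],0)
E
```

```text
[0.54772998 0.06820885 0.04328519] 158.06853913644903 (array([0.54767875, 0.06792797, 0.043     ]), 158.2) [-0.10943641 -0.38427451 -3.12757269] [-0.03384133  0.07450198 -0.02000761]
0, -0.87, -0.29, 0.03, 0.0, 0.0, -8.1,
0, -0.87, -0.26, -0.0, 0.0, 0.0, -8.0,
0, -0.86, -0.26, -0.0, 0.0, 0.0, -8.0,
0, -0.87, -0.26, -0.0, 0.0, 0.0, -8.0,
0, -0.86, -0.26, -0.0, 0.0, 0.0, -8.0,
```

Request:
play_rows(steps=[0,-0.87,-0.28,0,0,0,-8,0,-0.87,-0.26,0,0,0,-8,0,-0.87,-0.26,0,0,0,-8,0,-0.87,-0.26,0,0,0,-8,0,-0.87,-0.26,0,0,0,-8,0,0,0,0,0,0,0])

```text
clock: 9.93
eef_pos: [0.5885, 0.0519, 0.0432]
eef_rot: [0.0, -0.157, 0.988, 0.0]
ft_force: [-0.5, -0.5, -2.8]
width: 0.023
```

```bash
python3 - <<'E'
from h import *
p,R=cur(); s=ctrl.get_state(); print(p,yawof(R.as_matrix()),tcp(0,.043),s['ft_force'],s['wrist_torque'],s['joint_pos'])
b=cam('side');a=cam('top')
cv2.imwrite('pics/thr.png',np.hstack([cv2.resize(a['pixels'][60:330,60:330],(400,400)),cv2.resize(b['pixels'][200:380,130:310],(400,400))])[:,:,::-1])
E
```

```text
[0.58852261 0.0519398  0.04322938] -161.95896584691823 (array([0.58854858, 0.05090289, 0.043     ]), 198.2) [-0.49584081 -0.49207764 -2.79479482] [-0.01676226  0.06709765  0.02707471] [ 0.58178246  0.90330902 -1.01392085  1.81626563  0.92735863  0.98410556
  1.04930123]
```

View pics/thr.png

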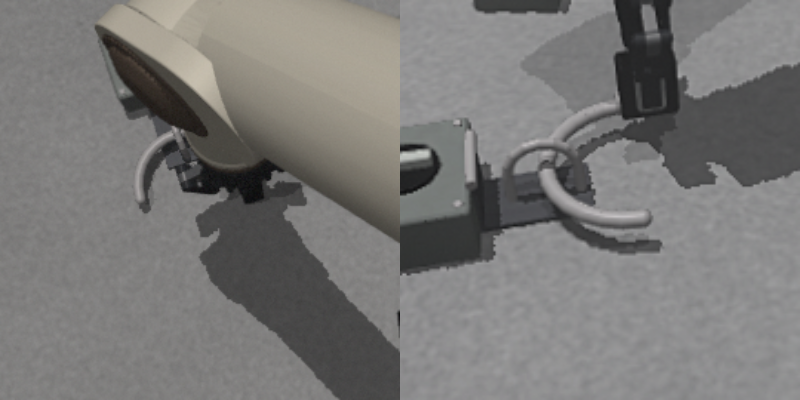

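The bar runs through the eye with the bend's middle in the opening, at crop (548,165), and the tip at (645,217). No contact so far. I'll lower it until the bar just meets the 4 mm foot (TCP about 0.027), then let go.

Request:
play_rows(steps=[0,0,0,0.5,0,0,0,0,0,0,0.5,0,0,0,0,0,0,0.4,0,0,0,0,0,0,0.2,0,0,0,0,0,0,0,0,0,0,0,0,0,0,0,0,0])

```text
clock: 10.78
eef_pos: [0.5884, 0.0513, 0.0273]
eef_rot: [0.0, -0.159, 0.987, 0.0]
ft_force: [0.1, -0.4, -1.7]
width: 0.0234
```

```bash
python3 - <<'E'
from h import *
p,R=cur(); s=ctrl.get_state(); print(p,yawof(R.as_matrix()),s['ft_force'],s['wrist_torque'])
im,m,Q=bar(.004,.05,(185,245,300,310),105); Q=Q[Q[:,1]>.142]; x,e=fit(Q); c,s=np.cos(np.radians(EY)),np.sin(np.radians(EY))
print(len(Q),x,e,(x[:2]/1000-EYE)@np.array([[c,-s],[s,c]])*1000,np.percentile(Q[:,2],[5,50,95]))
E
```

```text
[0.58837623 0.05127718 0.02729194] -161.71043006191908 [ 0.0926989  -0.44953872 -1.71488638] [-0.06102136  0.04738805 -0.00521016]
331 [6.06765606e+02 1.62913372e+02 1.42860289e+01 1.48004185e-02
 3.88673724e-02] 29.87873874088491 [-30.70955304  40.21701241] [0.01176902 0.01427792 0.01597025]
```

The bar top is at about 15 mm, so it is just on the foot and the load is easing. The circle fit on that short arc was no good, so I'm not using it. Releasing now.

Request:
play_rows(steps=[0.4,0,0,0.05,0,0,0,0.4,0,0,0,0,0,0,0.7,0,0,0,0,0,0,0.7,0,0,0,0,0,0,0.7,0,0,0,0,0,0,0.7,0,0,0,0,0,0], force=20)

```text
clock: 11.58
eef_pos: [0.5883, 0.0512, 0.0267]
eef_rot: [0.0, -0.159, 0.987, -0.0]
ft_force: [0.5, 0.3, 0.4]
width: 0.0599
```

Request:
play_rows(steps=[0.7,0,0,-1,0,0,0,0.7,0,0,-2,0,0,0,0.7,0,0,-3,0,0,0,0.7,0,0,-5,0,0,0,0.7,4,0,-5,0,0,0,0.7,6,0,-3,0,0,0,0.7,6,0,0,0,0,0,0.7,0,0,0,0,0,0])

```text
clock: 12.58
eef_pos: [0.4363, -0.0012, 0.2128]
eef_rot: [-0.003, -0.157, 0.988, -0.003]
ft_force: [-0.1, -0.5, 0.7]
width: 0.0593
```

```bash
python3 - <<'E'
from h import *
b=cam('side');a=cam('top')
cv2.imwrite('pics/end.png',np.hstack([cv2.resize(a['pixels'][60:330,60:330],(400,400)),cv2.resize(b['pixels'][200:380,130:310],(400,400))])[:,:,::-1])
P=cloud(b); g=b['pixels'].max(2); Z=P[:,:,2]; m=(g<60)&(Z>.044)&(Z<.06); m[:,:200]=0; m[:, 330:]=0
m=cv2.morphologyEx(m.astype(np.uint8),cv2.MORPH_OPEN,np.ones((3,3)))>0
Q=P[m]; print(len(Q),cv2.minAreaRect((Q[:,:2]*1000).astype(np.float32)),np.linalg.lstsq(np.c_[Q[:,:2],np.ones(len(Q))],Q[:,2],rcond=None)[0])
print(tcp(0,.02)[0]); s=ctrl.get_state(); print(s['eef_pos'],s['width'],s['ft_force'],s['clock'])
E
```

```text
353 ((679.6094970703125, -457.85107421875), (1035.7247314453125, 315.0522155761719), 85.15436553955078) [ 0.02203635 -0.00305886  0.03673686]
[0.58854858 0.05090289 0.02      ]
[0.44142726 0.00151228 0.21440574] 0.059428126718806026 [ 0.54161544 -0.10213965 -0.13181587] 12.675
```

View pics/end.png

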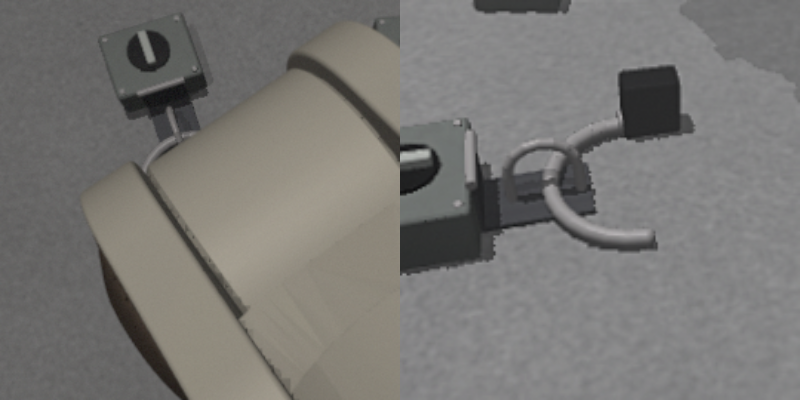

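The final view shows the hook lying on the bench with the bar through the eye at crop (552,178), i.e. image (198,280). The grip is at crop (650,100) and the gripper is clear. One numeric check of grip and bend pose before handing in.

```bash
python3 - <<'E'
from h import *
b=cam('side'); P=cloud(b); g=b['pixels'].max(2); Z=P[:,:,2]
c,s=np.cos(np.radians(EY)),np.sin(np.radians(EY)); M=np.array([[c,-s],[s,c]])
m=(g<60)&(Z>.044)&(Z<.06)&(np.hypot(P[:,:,0]-.588,P[:,:,1]-.051)<.05); Q=P[m]; r=cv2.minAreaRect((Q[:,:2]*1000).astype(np.float32))
print('grip',r,'eye frame',(np.array(r[0])/1000-EYE)@M*1000,'want -82,-60; height',np.median(Q[:,2]))
k=np.linalg.lstsq(np.c_[Q[:,:2],np.ones(len(Q))],Q[:,2],rcond=None)[0]; print('top slope deg',np.degrees(np.arctan(np.hypot(*k[:2]))))
print('bar at eye',(ray(b,[(198,280)],.012)[:,:2]-EYE)@M*1000,'tip',(ray(b,[(130+250*.45,200+238*.45)],.008)[:,:2]-EYE)@M*1000,'want -60,60')
E
```

```text
grip ((586.7014770507812, 53.02058410644531), (43.05662155151367, 22.43700408935547), 18.856014251708984) eye frame [-84.09326937 -57.91133683] want -82,-60; height 0.0499383528363303
top slope deg 9.195897932704494
bar at eye [[-3.68797816 -6.42880857]] tip [[-64.85610075  63.13367374]] want -60,60
```

```bash
python3 -c "
from workcell import ctrl
print(ctrl.finish_job())"
```

```text
the job is handed in; nothing more can be done
None
```

The C-hook is locked through the large eye, lying on the bench and released. I handed the job in at about 12.7 s on the robot's clock, with the arm clear of everything.

**What I did:** I picked the hook up by its black grip and lowered it beside the large eye. I then turned it about 120° around the centre of its half circle, so the tip and bar fed through the opening. The wrist force stayed around 3 N during this. I lowered it until the bar just met the eye's foot, let go and lifted away.

**Last checks:**
- **Grip position:** it sits at (−84, −58) mm in the eye's frame, against an ideal (−82, −60). Its yaw is within about 1° of the eye's, and its top is at 50 mm.
- **Bar and tip:** the bar passes through the opening about 4 mm from its middle. The tip is at (−65, 63) mm, against an ideal (−60, 60).
- **Lies flat:** the hook rests on the bench at the grip and on the 4 mm foot under the eye, so by geometry it should tilt about 3°.

**Checks that disagreed:**
- A rough slope estimate of the grip's top gave 9°. I put this down to points on the block's side edges and did not confirm it.
- Two circle fits, one on the partly hidden bar in the top view and one on a short stretch of bar just before release, failed to converge. I ignored both.

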